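Key in a code on the market scale

ROBOT

A 7-joint arm with a two-finger parallel gripper is mounted at the origin on the work surface. World frame = base frame: x ahead of the robot, y to its left, z up, the work surface at z = 0. Lengths are in m, angles in rad, forces in N, time in s.
With the tool pointing down it reaches from about 0.4 to 0.85 m from the base axis. Payload 4.4 kg.
Tool frame: the origin (TCP) lies at the very end of the fingers, on their centre line; the grasp point (between the pads) lies 19 mm behind it (ctrl.grip_point_offset is the distance from the TCP to the grasp point, in m); z points along the fingers, y is the line along which they close (so a half turn about z gives the same grasp; the last joint's range is limited). The gripper opens to 94 mm and grips with 3 to 60 N. Pads are 16 mm wide; open, the fingers measure 119 mm over their backs; the gripper's body (75 mm by 177 mm) begins 78 mm behind the grasp point.
Start: joints at [1.124, 0.628, 0.038, 1.517, -0.027, 0.996, -0.02], TCP at [0.242, -0.603, 0.205] pointing down, gripper open.
Joint ranges: [-3.06, 3.06], [-0.37, 2.12], [-1.25, 1.32], [0.18, 2.47], [-1.1, 4.24], [0.23, 1.98], [-2.94, 2.94]. Speed limits (rad/s): [2.57, 2.57, 3.14, 3.14, 3.14, 3.14, 3.14].

INTERFACE

Orientations are given as a unit quaternion [w, x, y, z].
In Python, from cell import monitor, camera, camera_params, ctrl, finder gives the robot as it stands.
- The arm moves only by the tool play_rows, never from a script. Its argument "plan" is a list of rows, each a list of 3 entries, a list of its own where there are three numbers: the shift along the tool's x, y, z normalised to -1 to 1, where 1 is 0.25 m, then the turn, a rotation vector about the tool's x, y, z normalised to -1 to 1, where 1 is 180 degrees, then the closure, from 0 (fully open) to 1 (shut). In form: [[[dx, dy, dz], [ax, ay, az], grip], ...]. A call has 1 to 10 rows; each row is the pose to reach, as a shift and turn from the pose commanded when the call began, along the tool's axes at that moment, turning the shorter way round; what a row does not reach only later rows make up. A row lasts 1/10 s, in which the tool goes at most 50 mm and 8.59 degrees, less where a joint would pass 70% of its speed; a pose out of reach is approached as far as the arm can. A call with a number of a shift or a turn outside -1 to 1 is refused whole. A call with a gripper value outside its range is refused whole. The fingers move at their own pace and stop on an object; the grip force is fixed at half the most. Time passes only in rows, so rows that repeat a pose let the fingers close. It gives the time, the measured TCP pose, the force, the opening and the grip force at its end, in the units of the state.
- monitor.observe(): the state, without advancing time (a new reading comes with each control period).
- camera(name): name is "scene" or "top"; returns (picture, depth): 420x560x3 uint8, red, green, blue; 420x560 float32, m along the optical axis (not along the pixel's ray), 0 where there is no reading.
- camera_params(name): a dict with "fx", "fy", "cx", "cy" (pixels), "position" and "attitude" of the camera in the world. Camera axes: x right, y down, z forward; pixel columns grow to the right and rows downward; lengths in m; the calibration is good to about 2 mm. A picture is of the moment at which its call begins. camera_params takes no time and is no camera call.
- ctrl.job_done(): hands the job in; it is judged then, once.
Trained networks look in the newest picture that a camera, given by its name, has taken for a name from the list of things; names that differ only in an ending like _2 or _b are one class to them, and where a whole thing is asked for, a point or a joint stands for the part that bears it (a point fixed in the world has none). Each returns a list of dicts, best first, with "conf" (0 to 1); they miss things now and then, are a little off and sometimes report something else, mostly with a low value. They report only what shows in the picture. A call takes as long as a camera call. They do not tell look-alikes from the thing itself.
- finder.silhouettes(camera, name): "mask" (420x560 bool, what is visible of it) and "rect" ([centre column, centre row, width, height] in pixels, round what is visible of it).
The state is a dict: "t": time; "q": joint angles; "dq": joint speeds; "joint_efforts": joint torques, N m; "eef_pos": TCP position; "orientation": TCP orientation; "ft_force": force on the tool from outside, world axes, zero at the start; "moment": the same for the moment, N m; "gripper_width": opening from 0.0 (shut) to 1.0 (fully open); "grip_force": force on a finger pad.
Only numpy, scipy, OpenCV 4.12 (cv2) and the standard library are available. Lean on these libraries where they do the work, as an engineer would, in place of code of your own. Each camera call takes 0.05 s, during which the arm holds its last target. There are 200 camera calls.

TASK

Lift the loose grey cover off the scale's keys and stand it, open side down, on the bare counter; take it again by its ends and set it fully home on the floor of the plywood keeper, open side down and lengthwise between the side boards, never dropping it. Then press the scale's keys fully down and let them up, one at a time, in this order: round, bar, round again, square. Never press the cross-shaped key, and leave the bottle, the spool and the mug where they stand.

Things in the scene. Friction and masses are not known exactly. Their poses are not given: they have to be found in the camera images.
- scale: White label-printing counter scale, fixed. Origin: on the counter under the centre of its key deck; x points from the deck towards the steel weighing plate, y along the deck, z up. The flat deck is 120 mm (x) by 260 mm (y), its top 45 mm above the counter. Behind it (x = 60 to 250 mm) lies the body with the weighing plate, 240 mm wide, top 64 mm above the counter.
- deck (a point): Centre of the key deck's top, axes as the scale. Two guard ribs, each 12 mm (x) by 64 mm (y), 44 mm high above the deck, stand at x = -46 and +46 mm: 80 mm clear between them, open towards +y and -y. Key places (x, y): two under the cover, (-17, 0) and (17, 0) mm, and two open, (0, 88) and (0, -88) mm; which key is where varies.
- cover: Loose grey plastic box, open below: 70 mm long (its x), 50 mm wide (y), 36 mm high, walls 3 mm, about 0.12 kg. Origin: centre of its open rim, z up. It starts on the deck over two keys, lengthwise along the scale's x, its ends 5 mm from the guard ribs, which stand 8 mm above its top: there fingers fit only across its 50 mm width.
- keeper: Plywood keeper for the cover, fixed. Origin: centre of its underside; x along its open length, z up. Base 106 mm (x) by 84 mm (y), 12 mm thick; along each long edge an upright side board 12 mm thick, top 72 mm above the counter. The ends are open but for a sill at each, 10 mm wide (|x| = 41 to 51 mm), 6 mm above the base.
- keeper_floor (a point): Centre of the keeper's inner floor, 12 mm above the counter; axes as the keeper. Clear space 82 mm (x, between sills) by 60 mm (y, between side boards, which rise 60 mm above this floor). The cover stands here rim down, its long x along this x (either end first); fingers have room only at its two ends.
- key_round_top (a point): Centre of the top of the key with the round cap, 24 mm across. Black plastic, 16 mm high above the deck when up. Axes as the scale, z up.
- key_round (a joint): How far the key with the round cap is pushed down: 0 up, 0.006 m fully down. A spring key: it starts to move at about 1.5 N, takes about 5 N fully down and comes up again when let go.
- key_bar_top (a point): Centre of the top of the key with the plain bar cap, 24 mm long (along the scale's x) and 9 mm wide. Black plastic, 16 mm high above the deck when up. Axes as the scale, z up.
- key_bar (a joint): How far the key with the plain bar cap is pushed down: 0 up, 0.006 m fully down. A spring key: it starts to move at about 1.5 N, takes about 5 N fully down and comes up again when let go.
- key_square_top (a point): Centre of the top of the key with the square cap, 21 mm by 21 mm. Black plastic, 16 mm high above the deck when up. Axes as the scale, z up.
- key_square (a joint): How far the key with the square cap is pushed down: 0 up, 0.006 m fully down. A spring key: it starts to move at about 1.5 N, takes about 5 N fully down and comes up again when let go.
- key_cross_top (a point): Centre of the top of the key with the cross-shaped cap, two 24 mm by 8 mm bars crossing at right angles. Black plastic, 16 mm high above the deck when up. Axes as the scale, z up.
- key_cross (a joint): How far the key with the cross-shaped cap is pushed down: 0 up, 0.006 m fully down. A spring key: it starts to move at about 1.5 N, takes about 5 N fully down and comes up again when let go.
- glue: Bystander: white squeeze bottle, 52 mm across, 150 mm high; origin at the centre of its foot.
- spool: Bystander: wooden spool, 60 mm across, 60 mm high; origin at the centre of its foot.
- mug: Bystander: white mug, 80 mm across, 90 mm high, with a handle; origin at the centre of its foot.
Not all that is in view belongs to the job. Of the things shaped like the cover, the grey one is meant.

How it is judged:
On the way, in this order (a step that is already met when the one before it is completed fails the run):
1. the cover stands on the counter, open side down, let go (height (world z) of cover below 0.004 m and angle between cover's own z axis and vertical below 0.06 rad and linear speed of cover below 0.02 m/s and contact force between the fingers and cover below 0.1 N), for 0.1 s.
2. the cover stands in the keeper, let go (z of cover in the frame of keeper_floor between -0.003 and 0.003 m and horizontal distance between cover and keeper_floor below 0.012 m and angle between cover's own z axis and vertical below 0.06 rad and angle between the x axis of cover and the x axis of keeper_floor, either way round below 0.25 rad and linear speed of cover below 0.02 m/s and contact force between the fingers and cover below 0.1 N), for 0.2 s.
3. the round key is pressed down alone (value of joint key_round above 0.004 m and value of joint each of key_bar, key_square, key_cross below 0.002 m), for 0.05 s.
4. the bar key is pressed down alone (value of joint key_bar above 0.004 m and value of joint each of key_round, key_square, key_cross below 0.002 m), for 0.05 s.
5. the round key is pressed down alone again (all of step 3), for 0.05 s.
6. the square key is pressed down alone (value of joint key_square above 0.004 m and value of joint each of key_round, key_bar, key_cross below 0.002 m), for 0.05 s.
At the end, for the whole second after the job is handed in: The cover stands on the keeper's floor (rim within 3 mm of it), open side down, level within 0.06 rad, lengthwise within 0.25 rad, centred within 12 mm, at rest and let go; all four keys are up (within 1.5 mm). Each key press counts when that key is at least 4 mm down and the others less than 2 mm (all of step 2 and value of joint each of key_round, key_bar, key_square, key_cross below 0.0015 m); the robot touches nothing.
It fails at once if the cross-shaped key is pressed (3 mm or more) (value of joint key_cross above 0.003 m).
It fails at once if the cover is dropped (moves faster than 0.5 m/s without the fingers touching it) (linear speed of cover above 0.5 m/s and contact force between the fingers and cover below 0.05 N).
It fails at once if a bystander is moved more than 30 mm or tipped (distance of any of glue, spool, mug from where it was at the start of the episode above 0.03 m or angle between any of glue, spool, mug's own z axis and vertical above 0.4 rad).
It also fails if it takes over 72 s, if anything falls off the work surface, if the arm or the gripper's body presses on something with over 40 N, if the wrist force passes 120 N, or if a joint passes its speed limit or range.

## Working session

There is one attempt and no reset: what is moved stays moved. The work goes in short steps, Python scripts to look and compute and a tool call to move; the robot and the scene stay as the last step left them, time stands still between calls to the robot, and variables do not carry over. Pictures are saved under pics/ and viewed, at most 10 in all, crops included, and the job is handed in when it is done.

Besides the shell and the picture viewer there is one more tool, called after "Emit:" by a JSON object that holds its "fn" and its "kwargs". play_rows: Moves the arm, as the interface text tells. Scaled input: -1 to 1 covers 0.25 m each way for a shift and 180 degrees each way for a turn. Its arguments: {"type":"object","properties":{"plan":{"type":"array"}},"required":["plan"]}

```bash
mkdir -p pics; ls; cat > h.py <<'E'
import numpy as np, cv2
from scipy.spatial.transform import Rotation as R
from cell import monitor, camera, camera_params, ctrl, finder
def rot(q): return R.from_quat([q[1],q[2],q[3],q[0]])
def cloud(name,depth):
    p=camera_params(name); v,u=np.mgrid[0:420,0:560]
    c=np.stack([(u-p['cx'])/p['fx']*depth,(v-p['cy'])/p['fy']*depth,depth],-1)
    w=c@rot(p['attitude']).as_matrix().T+np.array(p['position']); w[depth==0]=np.nan
    return w
def proj(name,P):
    p=camera_params(name); c=(np.atleast_2d(P)-np.array(p['position']))@rot(p['attitude']).as_matrix()
    return np.stack([c[:,0]/c[:,2]*p['fx']+p['cx'],c[:,1]/c[:,2]*p['fy']+p['cy']],-1)
def save(n,img): cv2.imwrite('pics/'+n,img[...,::-1])
E
python3 - <<'E'
from h import *
a,d=camera('top'); save('top.png',a); b,e=camera('scene'); np.savez('s0.npz',a=a,d=d,b=b,e=e)
save('both.png',cv2.resize(np.hstack([a,b]),(800,300)))
for c in('top','scene'): print(c,camera_params(c))
w=cloud('top',d)
for n in('cover','keeper','scale','glue','spool','mug','key_round_top','key_bar_top','key_square_top','key_cross_top'):
    for r in finder.silhouettes('top',n)[:4]:
        m=r['mask']; p=w[m]; p=p[~np.isnan(p[:,0])]
        print(n,round(r['conf'],2),np.round(r['rect']),np.round(np.median(p,0),3) if len(p) else '', np.round(np.percentile(p[:,2],95),3) if len(p) else '')
print(monitor.observe())
E
```

```text
pics
top {'fx': 463.37950808973517, 'fy': 463.37950808973517, 'cx': 288.4333735152037, 'cy': 216.968876484565, 'position': array([0.30821465, 0.0504846 , 1.23299151]), 'attitude': array([-0.08355493,  0.72597712, -0.67829036,  0.07679829])}
scene {'fx': 393.30772285923524, 'fy': 393.30772285923524, 'cx': 278.06381134384674, 'cy': 212.98441470155328, 'position': array([1.06268231, 0.30115178, 0.80736276]), 'attitude': array([-0.1696774 ,  0.49261146,  0.81131769, -0.26515491])}
cover 0.84 [247. 237.  21.  33.] [0.521 0.177 0.081] 0.084
cover 0.59 [199. 302.  32.  21.] [0.352 0.29  0.036] 0.039
keeper 0.55 [446. 244.  48.  53.] [ 0.542 -0.348  0.03 ] 0.074
keeper 0.28 [244. 205. 110. 128.] [0.614 0.195 0.061] 0.068
scale 0.88 [245. 206. 108. 128.] [0.614 0.196 0.061] 0.068
glue 0.81 [363. 165.  29.  32.] [ 0.719 -0.117  0.097] 0.15
spool 0.64 [446. 244.  51.  51.] [ 0.543 -0.347  0.029] 0.074
spool 0.55 [405. 179.  26.  28.] [ 0.704 -0.23   0.059] 0.064
mug 0.92 [158. 248.  43.  35.] [0.481 0.407 0.038] 0.091
key_round_top 0.54 [212. 239.  13.   7.] [0.507 0.263 0.061] 0.064
key_square_top 0.52 [213. 239.  11.  11.] [0.507 0.263 0.061] 0.064
{'t': 0.6, 'q': array([ 1.12417777,  0.6284114 ,  0.03849716,  1.51738196, -0.0270018 ,
        0.99631329, -0.0199903 ]), 'dq': array([ 0.00237162, -0.00034294,  0.00116352,  0.00104374, -0.00033482,
        0.00059559, -0.00019849]), 'joint_efforts': array([-4.86462304e-04, -5.49315119e+01,  1.14212438e+00, -1.86865443e+01,
       -5.24375809e-02,  1.59689278e-02,  3.37708332e-05]), 'eef_pos': array([ 0.24162746, -0.6034397 ,  0.20547676]), 'orientation': array([-2.04492525e-06,  9.81928142e-01,  1.89254127e-01,  1.96288602e-05]), 'ft_force': array([ 0.82781981,  0.44790316, -0.30474237]), 'moment': array([-0.0213466 ,  0.00429106,  0.04768865]), 'grip_force': 0.0, 'gripper_width': 1.000969942000277}
```

View pics/top.png

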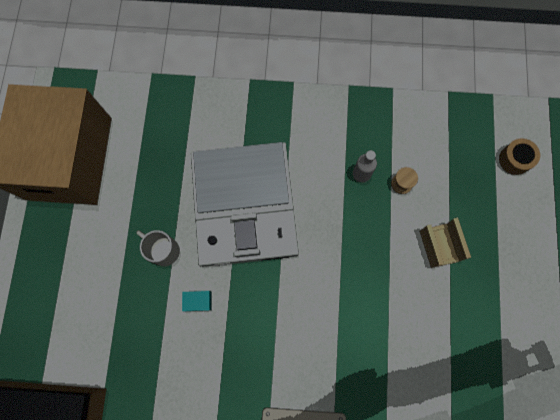

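The two cover-like things are the grey box at (246,236) between the guard ribs on the scale and the teal box at (197,301) on the counter. The grey one fits: it is the right colour and sits on the deck. The open keys look round at (212,240) and bar at (280,233). I'll check this in a crop and fit the poses.

```bash
python3 - <<'E'
from h import *
s=np.load('s0.npz'); a,d=s['a'],s['d']; w=cloud('top',d)
c1=cv2.resize(a[190:315,180:305],(500,500),interpolation=cv2.INTER_CUBIC); c2=cv2.resize(a[205:280,410:485],(300,300),interpolation=cv2.INTER_CUBIC)
save('crop.png',np.clip(1.6*np.hstack([c1,np.vstack([c2,np.zeros((200,300,3),np.uint8)])]),0,255).astype(np.uint8))
def rect(m,n):
    m=m&~np.isnan(w[...,0]); p=w[m]; r=cv2.minAreaRect((p[:,:2]*1000).astype(np.float32)); print(n,len(p),np.round(r,1) if 0 else r,'mean',np.round(p.mean(0),4))
v,u=np.mgrid[0:420,0:560]; z=w[...,2]
def box(c0,c1,r0,r1): return (u>=c0)&(u<c1)&(v>=r0)&(v<r1)
rect(box(185,305,135,218)&(z>.058)&(z<.075),'plate')
rect(box(185,305,200,275)&(z>.035)&(z<.053),'deck')
rect(box(234,260,220,256)&(z>.076)&(z<.0845),'covertop')
rect(box(225,265,205,262)&(z>.0845),'ribs')
rect(box(205,220,230,250)&(z>.056)&(z<.066),'keyL')
rect(box(274,288,224,244)&(z>.054)&(z<.066),'keyR')
rect(box(415,475,210,275)&(z>.066)&(z<.08),'boards')
rect(box(415,475,210,275)&(z>.006)&(z<.024),'kfloor')
rect(box(415,475,210,275)&(z>.006),'keeper')
for x in (rect,):pass
dk=(u<305)&(u>185)&(v>218)&(v<275)&(a.max(2)<70)&(z>.03)
for lo,hi in((205,222),(272,290)):
    m=dk&(u>lo)&(u<hi); print(m.sum(), u[m].mean(),v[m].mean(),np.nanmean(w[m],0))
E
```

```text
plate 5540 ((665.2223510742188, 204.28529357910156), (203.25982666015625, 241.9342041015625), 10.088452339172363) mean [0.6786 0.2059 0.064 ]
deck 4172 ((548.2628173828125, 182.39938354492188), (172.87818908691406, 261.19024658203125), 9.850871086120605) mean [0.5317 0.1787 0.0454]
covertop 526 ((517.1053466796875, 173.45143127441406), (91.51190948486328, 58.05464553833008), 8.944989204406738) mean [0.5212 0.177  0.0808]
ribs 254 ((523.281982421875, 177.7195281982422), (104.35333251953125, 63.00657272338867), 10.731011390686035) mean [0.5217 0.1773 0.0882]
keyL 65 ((507.6191101074219, 263.6149597167969), (20.3806209564209, 21.82720184326172), 56.69935607910156) mean [0.5074 0.2636 0.0608]
keyR 31 ((538.6631469726562, 91.46477508544922), (24.056257247924805, 7.842953205108643), 4.385383129119873) mean [0.5392 0.0914 0.0606]
boards 443 ((543.0451049804688, -338.40496826171875), (105.9839859008789, 85.98812866210938), 17.281335830688477) mean [ 0.5426 -0.3374  0.0716]
kfloor 769 ((558.391845703125, -347.8265380859375), (156.11680603027344, 170.8016815185547), 85.10969543457031) mean [ 0.5446 -0.3459  0.0137]
keeper 1686 ((558.391845703125, -347.8265380859375), (156.11680603027344, 170.8016815185547), 85.10969543457031) mean [ 0.5429 -0.341   0.038 ]
69 211.8985507246377 239.97101449275362 [0.50531236 0.26341973 0.05877764]
41 279.4146341463415 237.3170731707317 [0.52492643 0.09083479 0.05320467]
```

View pics/crop.png

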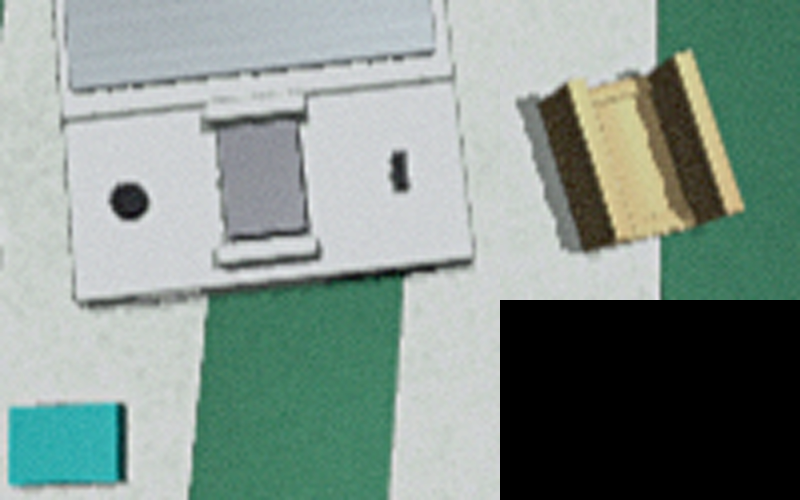

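View pics/both.png

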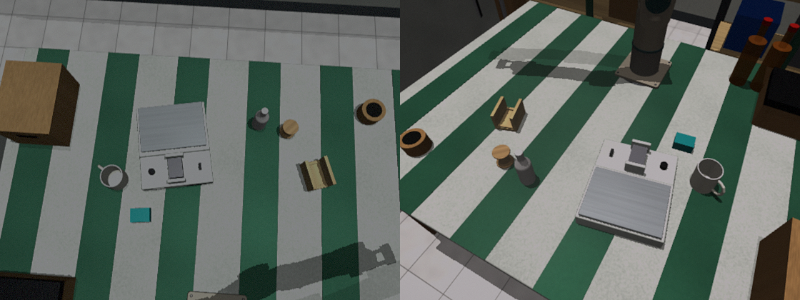

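The crop shows the grey cover at crop (263,178), which is top-image (246,236), between its two ribs. The round cap is on the left (crop 128,201) and the plain bar on the right (crop 400,171). That leaves square and cross under the cover. The poses fit the given sizes: deck centre ≈ (0.522, 0.177) at yaw 10°, keeper ≈ (0.543, -0.338) at yaw 17°.

```bash
cat >> h.py <<'E'
def seq(*targets, start=None):
    """targets: x,y,z,tool-x yaw deg; prints normalised moves, each relative to the previous"""
    o=monitor.observe(); p,r=np.array(o['eef_pos']),rot(o['orientation'])
    print('t',o['t'],'p',np.round(p,4),'yaw',np.round(np.degrees(np.arctan2(*r.as_matrix()[1::-1,0])),2),'w',round(o['gripper_width'],3),'F',np.round(o['ft_force'],1),'grip',o['grip_force'])
    for x,y,z,yw in targets:
        t=R.from_euler('z',yw,degrees=True)*R.from_euler('x',180,degrees=True)
        print(np.round(r.inv().apply(np.array([x,y,z])-p)/.25,3),np.round((r.inv()*t).as_rotvec()/np.pi,3)); p,r=np.array([x,y,z]),t
E
python3 -c "
from h import *
seq((.39,-.35,.2,100),(.49,-.08,.2,170),(.522,.1772,.13,190),(.522,.1772,.05,190))"
```

```text
t 0.6 p [ 0.2416 -0.6034  0.2055] yaw 21.82 w 1.001 F [ 0.8  0.4 -0.3] grip 0.0
[ 0.928 -0.721  0.022] [ 0.    -0.    -0.434]
[0.994 0.581 0.   ] [-0.     0.    -0.389]
[0.053 1.035 0.28 ] [ 0.     0.    -0.111]
[ 0.   -0.    0.32] [0. 0. 0.]
```

Emit:
{"fn": "play_rows", "kwargs": {"plan": [[[0.928, -0.721, 0.022], [0, 0, -0.434], 0], [[0.928, -0.721, 0.022], [0, 0, -0.434], 0], [[0.928, -0.721, 0.022], [0, 0, -0.434], 0], [[0.928, -0.721, 0.022], [0, 0, -0.434], 0], [[0.928, -0.721, 0.022], [0, 0, -0.434], 0], [[0.928, -0.721, 0.022], [0, 0, -0.434], 0], [[0.928, -0.721, 0.022], [0, 0, -0.434], 0], [[0.928, -0.721, 0.022], [0, 0, -0.434], 0], [[0.928, -0.721, 0.022], [0, 0, -0.434], 0], [[0.928, -0.721, 0.022], [0, 0, -0.434], 0]]}}

```text
t: 1.6
eef_pos: [0.39, -0.3499, 0.2001]
orientation: [0.0, 0.643, 0.766, 0.0]
ft_force: [-0.5, -0.1, -0.5]
gripper_width: 1.002
grip_force: 0.0
```

Emit:
{"fn": "play_rows", "kwargs": {"plan": [[[0.994, 0.581, 0], [0, 0, -0.389], 0], [[0.994, 0.581, 0], [0, 0, -0.389], 0], [[0.994, 0.581, 0], [0, 0, -0.389], 0], [[0.994, 0.581, 0], [0, 0, -0.389], 0], [[0.994, 0.581, 0], [0, 0, -0.389], 0], [[0.994, 0.581, 0], [0, 0, -0.389], 0], [[0.994, 0.581, 0], [0, 0, -0.389], 0], [[0.994, 0.581, 0], [0, 0, -0.389], 0], [[0.994, 0.581, 0], [0, 0, -0.389], 0]]}}

```text
t: 2.5
eef_pos: [0.4902, -0.0799, 0.1999]
orientation: [-0.0, 0.088, 0.996, 0.0]
ft_force: [1.4, -0.3, 0.4]
gripper_width: 1.0
grip_force: 0.0
```

Emit:
{"fn": "play_rows", "kwargs": {"plan": [[[0.05, 1.0, 0.28], [0, 0, -0.111], 0], [[0.05, 1.0, 0.28], [0, 0, -0.111], 0], [[0.05, 1.0, 0.28], [0, 0, -0.111], 0], [[0.05, 1.0, 0.28], [0, 0, -0.111], 0], [[0.05, 1.0, 0.28], [0, 0, -0.111], 0], [[0.05, 1.0, 0.28], [0, 0, -0.111], 0], [[0.05, 1.0, 0.28], [0, 0, -0.111], 0], [[0.05, 1.0, 0.28], [0, 0, -0.111], 0]]}}

```text
t: 3.3
eef_pos: [0.5216, 0.1662, 0.1299]
orientation: [-0.0, -0.085, 0.996, -0.001]
ft_force: [-0.4, -1.5, -0.6]
gripper_width: 0.999
grip_force: 0.0
```

```bash
python3 -c "
from h import *
seq((.522,.1772,.13,190),(.522,.1772,.05,190))
print(monitor.observe()['q'])
a,d=camera('scene'); save('over.png',cv2.resize(a[130:330,240:520],(800,571),interpolation=cv2.INTER_CUBIC))"
```

```text
t 3.3 p [0.5216 0.1662 0.1299] yaw -170.28 w 0.999 F [-0.4 -1.5 -0.6] grip 0.0
[-0.009  0.043 -0.001] [-0.001 -0.    -0.002]
[ 0.   -0.    0.32] [0. 0. 0.]
[ 0.0844341   0.67107475 -0.6970114   1.86851299  0.58163175  0.81730619
  0.82122655]
```

View pics/over.png

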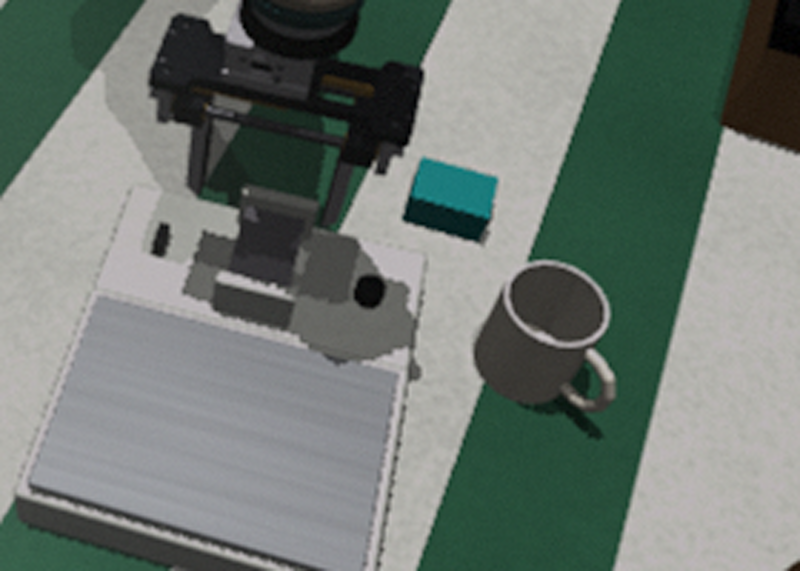

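The scene crop shows the open fingers either side of the grey cover (crop 275,240), clear of the round (370,290) and bar (162,238) keys. Going down to grasp.

Emit:
{"fn": "play_rows", "kwargs": {"plan": [[[-0.009, 0.043, 0], [-0.001, 0, -0.002], 0], [[-0.009, 0.043, 0.1], [-0.001, 0, -0.002], 0], [[-0.009, 0.043, 0.2], [-0.001, 0, -0.002], 0], [[-0.009, 0.043, 0.27], [-0.001, 0, -0.002], 0], [[-0.009, 0.043, 0.32], [-0.001, 0, -0.002], 0], [[-0.009, 0.043, 0.32], [-0.001, 0, -0.002], 0], [[-0.009, 0.043, 0.32], [-0.001, 0, -0.002], 1], [[-0.009, 0.043, 0.32], [-0.001, 0, -0.002], 1], [[-0.009, 0.043, 0.32], [-0.001, 0, -0.002], 1], [[-0.009, 0.043, 0.32], [-0.001, 0, -0.002], 1]]}}

```text
t: 4.35
eef_pos: [0.5223, 0.1794, 0.0506]
orientation: [0.0, -0.09, 0.996, 0.002]
ft_force: [0.3, -0.7, 0.4]
gripper_width: 0.697
grip_force: 0.0
```

Emit:
{"fn": "play_rows", "kwargs": {"plan": [[[0, 0, 0], [0, 0, 0], 1], [[0, 0, 0], [0, 0, 0], 1], [[0, 0, 0], [0, 0, 0], 1]]}}

```text
t: 4.65
eef_pos: [0.522, 0.179, 0.0502]
orientation: [0.0, -0.09, 0.996, 0.001]
ft_force: [-0.6, -0.1, 2.1]
gripper_width: 0.529
grip_force: 30.0
```

```bash
python3 -c "
from h import *
seq((.522,.1772,.2,190),(.50,-.06,.2,194),(.49,-.13,.02,197),(.49,-.13,.006,197))"
```

```text
t 4.65 p [0.522  0.179  0.0502] yaw -169.71 w 0.529 F [-0.6 -0.1  2.1] grip 29.993883334100246
[ 0.001 -0.006 -0.599] [0.001 0.    0.002]
[ 0.251 -0.919 -0.   ] [ 0.     0.    -0.022]
[ 0.107 -0.262  0.72 ] [-0.     0.    -0.017]
[ 0.    -0.     0.056] [0. 0. 0.]
```

Emit:
{"fn": "play_rows", "kwargs": {"plan": [[[0, 0, -0.05], [0, 0, 0], 1], [[0, 0, -0.15], [0, 0, 0], 1], [[0, 0, -0.3], [0, 0, 0], 1], [[0, 0, -0.45], [0, 0, 0], 1], [[0, 0, -0.6], [0, 0, 0], 1], [[0, 0, -0.6], [0, 0, 0], 1]]}}

```text
t: 5.25
eef_pos: [0.5245, 0.1811, 0.2054]
orientation: [0.004, -0.09, 0.996, 0.003]
ft_force: [0.2, 0.9, -0.6]
gripper_width: 0.532
grip_force: 30.0
```

Emit:
{"fn": "play_rows", "kwargs": {"plan": [[[0.05, -0.18, 0], [0, 0, -0.01], 1], [[0.1, -0.36, 0], [0, 0, -0.02], 1], [[0.15, -0.54, 0], [0, 0, -0.02], 1], [[0.2, -0.72, 0], [0, 0, -0.02], 1], [[0.25, -0.92, 0], [0, 0, -0.02], 1], [[0.25, -0.92, 0], [0, 0, -0.02], 1]]}}

```text
t: 5.85
eef_pos: [0.4995, -0.0674, 0.1978]
orientation: [-0.002, -0.115, 0.993, -0.0]
ft_force: [0.1, -0.3, -0.6]
gripper_width: 0.531
grip_force: 30.0
```

```bash
python3 -c "
from h import *
a,d=camera('top');np.savez('s1.npz',a=a,d=d)
save('lift.png',np.clip(1.6*np.hstack([cv2.resize(a[200:270,190:310],(480,280),interpolation=cv2.INTER_CUBIC)[:, :],cv2.resize(a[170:310,265:405],(280,280))]),0,255).astype(np.uint8))
seq((.49,-.13,.02,197),(.49,-.13,.005,197))"
```

```text
t 5.9 p [ 0.5003 -0.0633  0.1984] yaw -166.56 w 0.528 F [-0.4  1.4 -0.7] grip 29.99134685844183
[ 0.1   -0.252  0.713] [ 0.001 -0.001 -0.02 ]
[ 0.   -0.    0.06] [0. 0. 0.]
```

View pics/lift.png

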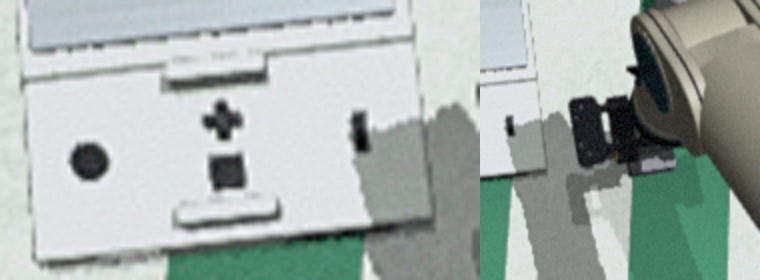

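The pictures show the cover held by the gripper (right half, ~(650,160)). The uncovered keys are the cross at crop (222,121), on the plate side, and the square at crop (227,171), on the robot side. Setting the cover down now.

Emit:
{"fn": "play_rows", "kwargs": {"plan": [[[0.04, -0.1, 0.15], [0, 0, -0.01], 1], [[0.08, -0.2, 0.3], [0, 0, -0.02], 1], [[0.1, -0.252, 0.45], [0, 0, -0.02], 1], [[0.1, -0.252, 0.6], [0, 0, -0.02], 1], [[0.1, -0.252, 0.68], [0, 0, -0.02], 1], [[0.1, -0.252, 0.71], [0, 0, -0.02], 1], [[0.1, -0.252, 0.71], [0, 0, -0.02], 1], [[0.1, -0.252, 0.71], [0, 0, -0.02], 1], [[0.1, -0.252, 0.71], [0, 0, -0.02], 1]]}}

```text
t: 6.8
eef_pos: [0.4934, -0.125, 0.0228]
orientation: [0.001, -0.152, 0.988, 0.001]
ft_force: [-0.5, 0.1, -1.1]
gripper_width: 0.527
grip_force: 30.0
```

```bash
python3 -c "
from h import *
seq((.49,-.13,.0055,197))"
```

```text
t 6.8 p [ 0.4934 -0.125   0.0228] yaw -162.48 w 0.527 F [-0.5  0.1 -1.1] grip 29.99138541519642
[ 0.019 -0.015  0.069] [0.001 0.001 0.003]
```

Emit:
{"fn": "play_rows", "kwargs": {"plan": [[[0, 0, 0.03], [0.001, 0.001, 0], 1], [[0, 0, 0.05], [0.001, 0.001, 0], 1], [[0, 0, 0.06], [0.001, 0.001, 0], 1], [[0, 0, 0.066], [0.001, 0.001, 0], 1], [[0, 0, 0.07], [0.001, 0.001, 0], 1], [[0, 0, 0.07], [0.001, 0.001, 0], 1]]}}

```text
t: 7.4
eef_pos: [0.492, -0.1253, 0.0051]
orientation: [-0.001, -0.152, 0.988, -0.001]
ft_force: [-3.9, 0.6, 13.4]
gripper_width: 0.532
grip_force: 30.0
```

Contact (13 N). Releasing and lifting away.

Emit:
{"fn": "play_rows", "kwargs": {"plan": [[[0, 0, 0], [0, 0, 0], 0], [[0, 0, 0], [0, 0, 0], 0], [[0, 0, 0], [0, 0, 0], 0], [[0, 0, 0], [0, 0, 0], 0], [[0, 0, -0.1], [0, 0, 0], 0], [[0, 0, -0.25], [0, 0, 0], 0], [[0, 0, -0.4], [0, 0, 0], 0], [[0, 0, -0.5], [0, 0, 0], 0], [[0, 0, -0.5], [0, 0, 0], 0]]}}

```text
t: 8.3
eef_pos: [0.495, -0.1252, 0.132]
orientation: [0.002, -0.152, 0.988, -0.001]
ft_force: [-0.7, -0.2, -0.2]
gripper_width: 1.003
grip_force: 0.0
```

```bash
python3 -c "
from h import *
for c in('top','scene'):
    a,d=camera(c); w=cloud(c,d); z=w[...,2]
    m=(z>.03)&(z<.042)&(abs(w[...,0]-.492)<.06)&(abs(w[...,1]+.125)<.06)&(a.max(2).astype(int)-a.min(2)<40)
    p=w[m]; print(c,m.sum(),p.mean(0),cv2.minAreaRect((p[:,:2]*1000).astype(np.float32)))
    if c=='scene':
        u,v=proj(c,[[.492,-.125,.03]])[0].astype(int); save('down.png',cv2.resize(a[v-60:v+60,u-80:u+80],(480,360)))
seq((.492,-.125,.11,107),(.492,-.125,.012,107))"
```

```text
top 303 [ 0.48697123 -0.13007644  0.0359462 ] ((493.1636962890625, -125.17282104492188), (69.60932922363281, 50.41886901855469), 17.6943302154541)
scene 406 [ 0.49462319 -0.12262586  0.03566424] ((492.41949462890625, -124.29544067382812), (72.34205627441406, 50.955989837646484), 17.66123390197754)
t 8.4 p [ 0.4925 -0.1255  0.129 ] yaw -162.53 w 1.0 F [ 0.1 -0.1 -0.1] grip 0.0
[0.001 0.003 0.076] [-0.001 -0.     0.503]
[ 0.    -0.     0.392] [0. 0. 0.]
```

View pics/down.png

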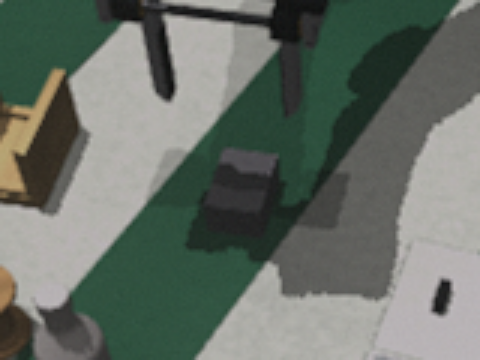

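The crop shows the cover upright on the counter at (240,190), with the fingers clear above it. Both cameras put it at (0.4925, -0.125), yaw 17.6°. Turning the tool a quarter turn to take it by its ends.

Emit:
{"fn": "play_rows", "kwargs": {"plan": [[[0.001, 0.002, 0.05], [-0.001, 0, 0.5], 0], [[0.001, 0.002, 0.05], [-0.001, 0, 0.5], 0], [[0.001, 0.002, 0.05], [-0.001, 0, 0.5], 0], [[0.001, 0.002, 0.05], [-0.001, 0, 0.5], 0], [[0.001, 0.002, 0.05], [-0.001, 0, 0.5], 0], [[0.001, 0.002, 0.05], [-0.001, 0, 0.5], 0], [[0.001, 0.002, 0.05], [-0.001, 0, 0.5], 0], [[0.001, 0.002, 0.05], [-0.001, 0, 0.5], 0], [[0.001, 0.002, 0.05], [-0.001, 0, 0.5], 0], [[0.001, 0.002, 0.05], [-0.001, 0, 0.5], 0]]}}

```text
t: 9.4
eef_pos: [0.4909, -0.1247, 0.1149]
orientation: [-0.002, 0.565, 0.825, -0.001]
ft_force: [-0.4, 0.4, -0.3]
gripper_width: 1.001
grip_force: 0.0
```

Emit:
{"fn": "play_rows", "kwargs": {"plan": [[[0, 0, 0], [0, 0, 0.02], 0], [[0, 0, 0], [0, 0, 0.02], 0], [[0, 0, 0], [0, 0, 0.02], 0], [[0, 0, 0], [0, 0, 0.02], 0], [[0, 0, 0], [0, 0, 0.02], 0], [[0, 0, 0], [0, 0, 0.02], 0]]}}

```text
t: 10.0
eef_pos: [0.4921, -0.1248, 0.1165]
orientation: [-0.001, 0.588, 0.809, 0.0]
ft_force: [-0.3, 0.3, 0.2]
gripper_width: 1.0
grip_force: 0.0
```

```bash
python3 -c "
from h import *
seq((.4926,-.125,.011,107.6))"
```

```text
t 10.0 p [ 0.4921 -0.1248  0.1165] yaw 107.97 w 1.0 F [-0.3  0.3  0.2] grip 0.0
[-0.002  0.002  0.422] [-0.    -0.001  0.002]
```

Emit:
{"fn": "play_rows", "kwargs": {"plan": [[[-0.001, 0.001, 0.12], [0, -0.001, 0.002], 0], [[-0.001, 0.001, 0.24], [0, -0.001, 0.002], 0], [[-0.001, 0.001, 0.34], [0, -0.001, 0.002], 0], [[-0.001, 0.001, 0.4], [0, -0.001, 0.002], 0], [[-0.001, 0.001, 0.422], [0, -0.001, 0.002], 0], [[-0.001, 0.001, 0.422], [0, -0.001, 0.002], 0], [[-0.001, 0.001, 0.422], [0, -0.001, 0.002], 1], [[-0.001, 0.001, 0.422], [0, -0.001, 0.002], 1], [[-0.001, 0.001, 0.422], [0, -0.001, 0.002], 1], [[-0.001, 0.001, 0.422], [0, -0.001, 0.002], 1]]}}

```text
t: 11.0
eef_pos: [0.4926, -0.1249, 0.0117]
orientation: [0.001, 0.591, 0.807, -0.001]
ft_force: [-1.0, -0.4, 3.7]
gripper_width: 0.743
grip_force: 30.0
```

Emit:
{"fn": "play_rows", "kwargs": {"plan": [[[0, 0, 0], [0, 0, 0], 1], [[0, 0, 0], [0, 0, 0], 1], [[0, 0, 0], [0, 0, 0], 1]]}}

```text
t: 11.3
eef_pos: [0.4926, -0.125, 0.0117]
orientation: [0.001, 0.591, 0.807, -0.001]
ft_force: [-1.0, -0.1, 6.8]
gripper_width: 0.742
grip_force: 30.0
```

```bash
python3 -c "
from h import *
seq((.4926,-.125,.15,107.6),(.543,-.3384,.15,107.3),(.543,-.3384,.03,107.3),(.543,-.3384,.023,107.3))"
```

```text
t 11.3 p [ 0.4926 -0.125   0.0117] yaw 107.58 w 0.742 F [-1.  -0.1  6.8] grip 29.99976832419634
[-0.001 -0.    -0.553] [-0.     0.001 -0.   ]
[-0.875 -0.066 -0.   ] [ 0.    -0.     0.002]
[ 0.   -0.    0.48] [0. 0. 0.]
[ 0.    -0.     0.028] [0. 0. 0.]
```

Emit:
{"fn": "play_rows", "kwargs": {"plan": [[[0, 0, -0.05], [0, 0, 0], 1], [[0, 0, -0.15], [0, 0, 0], 1], [[0, 0, -0.3], [0, 0, 0], 1], [[0, 0, -0.45], [0, 0, 0], 1], [[0, 0, -0.55], [0, 0, 0], 1], [[0, 0, -0.55], [0, 0, 0], 1]]}}

```text
t: 11.9
eef_pos: [0.4949, -0.1249, 0.1524]
orientation: [0.004, 0.591, 0.807, 0.001]
ft_force: [-0.6, -0.5, -0.7]
gripper_width: 0.744
grip_force: 30.0
```

Emit:
{"fn": "play_rows", "kwargs": {"plan": [[[-0.1, -0.01, 0], [0, 0, 0], 1], [[-0.25, -0.02, 0], [0, 0, 0], 1], [[-0.4, -0.03, 0], [0, 0, 0], 1], [[-0.55, -0.04, 0], [0, 0, 0], 1], [[-0.7, -0.05, 0], [0, 0, 0], 1], [[-0.82, -0.06, 0], [0, 0, 0], 1], [[-0.872, -0.066, 0], [0, 0, 0.002], 1], [[-0.872, -0.066, 0], [0, 0, 0.002], 1], [[-0.872, -0.066, 0], [0, 0, 0.002], 1], [[-0.872, -0.066, 0], [0, 0, 0.002], 1]]}}

```text
t: 12.9
eef_pos: [0.5427, -0.3346, 0.1487]
orientation: [-0.001, 0.592, 0.806, -0.0]
ft_force: [0.9, -0.3, -0.5]
gripper_width: 0.745
grip_force: 30.0
```

```bash
python3 -c "
from h import *
seq((.543,-.3384,.09,107.3),(.543,-.3384,.03,107.3))
a,d=camera('scene'); w=cloud('scene',d); x,y,z=np.moveaxis(w,-1,0)
b=np.load('s0.npz')['e']; w0=cloud('scene',b); z0=w0[...,2]
m=(abs(w0[...,0]-.543)<.08)&(abs(w0[...,1]+.34)<.08)&(z0>.066)&(z0<.08); r=cv2.minAreaRect((w0[m][:,:2]*1000).astype(np.float32)); print('boards scene',r)
u,v=proj('scene',[[.543,-.338,.1]])[0].astype(int); save('keep.png',cv2.resize(a[v-60:v+60,u-80:u+80],(480,360)))"
```

```text
t 12.9 p [ 0.5427 -0.3346  0.1487] yaw 107.4 w 0.745 F [ 0.9 -0.3 -0.5] grip 29.999866113066673
[-0.015 -0.003  0.235] [-0.    -0.     0.001]
[ 0.   -0.    0.24] [0. 0. 0.]
boards scene ((542.44677734375, -336.9784851074219), (106.77484130859375, 85.19597625732422), 17.68148422241211)
```

View pics/keep.png

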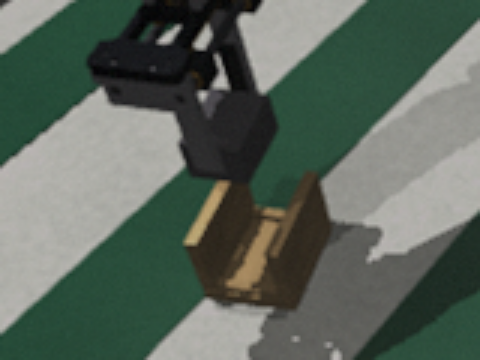

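The crop shows the cover held level (230,135) above the keeper (260,250), lengthwise with its boards. The second camera puts the keeper at (0.5425, -0.337), which agrees within about 1.5 mm. Lowering.

Emit:
{"fn": "play_rows", "kwargs": {"plan": [[[-0.012, -0.002, 0.08], [0, 0, 0], 1], [[-0.012, -0.002, 0.16], [0, 0, 0], 1], [[-0.012, -0.002, 0.22], [0, 0, 0], 1], [[-0.012, -0.002, 0.24], [0, 0, 0], 1], [[-0.012, -0.002, 0.24], [0, 0, 0], 1], [[-0.012, -0.002, 0.24], [0, 0, 0], 1], [[-0.012, -0.002, 0.24], [0, 0, 0], 1]]}}

```text
t: 13.65
eef_pos: [0.5437, -0.3406, 0.0898]
orientation: [0.001, 0.593, 0.805, -0.001]
ft_force: [-0.3, 0.8, -0.5]
gripper_width: 0.743
grip_force: 30.0
```

```bash
python3 -c "
from h import *
seq((.5427,-.3377,.03,107.4),(.5427,-.3377,.0237,107.4))"
```

```text
t 13.65 p [ 0.5437 -0.3406  0.0898] yaw 107.24 w 0.743 F [-0.3  0.8 -0.5] grip 29.999841414391994
[ 0.013 -0.     0.239] [ 0.     0.001 -0.001]
[ 0.    -0.     0.025] [0. 0. 0.]
```

Emit:
{"fn": "play_rows", "kwargs": {"plan": [[[0.01, 0, 0], [0, 0.001, 0], 1], [[0.01, 0, 0.06], [0, 0.001, 0], 1], [[0.01, 0, 0.12], [0, 0.001, 0], 1], [[0.01, 0, 0.18], [0, 0.001, 0], 1], [[0.01, 0, 0.22], [0, 0.001, 0], 1], [[0.01, 0, 0.235], [0, 0.001, 0], 1], [[0.01, 0, 0.235], [0, 0.001, 0], 1], [[0.01, 0, 0.235], [0, 0.001, 0], 1]]}}

```text
t: 14.45
eef_pos: [0.5426, -0.3382, 0.0303]
orientation: [-0.001, 0.593, 0.805, 0.0]
ft_force: [-0.0, 0.0, -0.1]
gripper_width: 0.742
grip_force: 30.0
```

```bash
python3 -c "
from h import *
seq((.5427,-.3377,.0237,107.4))"
```

```text
t 14.45 p [ 0.5426 -0.3382  0.0303] yaw 107.24 w 0.742 F [-0.   0.  -0.1] grip 29.99978329986334
[0.002 0.001 0.026] [-0.    -0.001 -0.001]
```

Emit:
{"fn": "play_rows", "kwargs": {"plan": [[[0.001, 0, 0.01], [0, -0.001, 0], 1], [[0.001, 0, 0.018], [0, -0.001, 0], 1], [[0.001, 0, 0.023], [0, -0.001, 0], 1], [[0.001, 0, 0.026], [0, -0.001, 0], 1], [[0.001, 0, 0.028], [0, -0.001, 0], 1], [[0.001, 0, 0.028], [0, -0.001, 0], 1]]}}

```text
t: 15.05
eef_pos: [0.5421, -0.3378, 0.0238]
orientation: [0.0, 0.593, 0.805, -0.001]
ft_force: [-1.6, 0.9, 5.4]
gripper_width: 0.741
grip_force: 30.0
```

Emit:
{"fn": "play_rows", "kwargs": {"plan": [[[0, 0, 0], [0, 0, 0], 0], [[0, 0, 0], [0, 0, 0], 0], [[0, 0, 0], [0, 0, 0], 0], [[0, 0, 0], [0, 0, 0], 0], [[0, 0, -0.1], [0, 0, 0], 0], [[0, 0, -0.25], [0, 0, 0], 0], [[0, 0, -0.45], [0, 0, 0], 0], [[0, 0, -0.65], [0, 0, 0], 0], [[0, 0, -0.7], [0, 0, 0], 0], [[0, 0, -0.7], [0, 0, 0], 0]]}}

```text
t: 16.05
eef_pos: [0.5437, -0.3384, 0.2006]
orientation: [0.003, 0.593, 0.805, -0.0]
ft_force: [-0.6, 0.4, -0.9]
gripper_width: 1.002
grip_force: 0.0
```

```bash
python3 -c "
from h import *
for c in('scene','top'):
    a,d=camera(c); w=cloud(c,d); z=w[...,2]
    m=(z>.04)&(z<.054)&(abs(w[...,0]-.543)<.06)&(abs(w[...,1]+.338)<.06)&(a.max(2).astype(int)-a.min(2)<30)
    p=w[m]; print(c,m.sum(),p.mean(0),np.percentile(p[:,2],[10,50,90]),cv2.minAreaRect((p[:,:2]*1000).astype(np.float32)))
    if c=='scene':
        u,v=proj(c,[[.543,-.338,.05]])[0].astype(int); save('kept.png',cv2.resize(a[v-45:v+45,u-60:u+60],(480,360)))
    else: np.savez('s2.npz',a=a,d=d)
seq((.44,-.1,.2,60),(.5,.1,.14,20))"
```

```text
scene 509 [ 0.54816386 -0.33629409  0.04714961] [0.04271415 0.04739015 0.05026546] ((542.7598876953125, -332.37628173828125), (106.41545104980469, 83.5059585571289), 13.738333702087402)
top 630 [ 0.54293338 -0.33843776  0.04762648] [0.04378981 0.04774412 0.05129869] ((541.8766479492188, -335.67535400390625), (106.15261840820312, 80.86321258544922), 18.440275192260742)
t 16.15 p [ 0.5412 -0.3373  0.1967] yaw 107.23 w 0.996 F [-1.  -0.1 -1. ] grip 0.0
[ 1.027 -0.106 -0.013] [-0.001  0.     0.262]
[ 0.813 -0.192  0.24 ] [ 0.    -0.     0.222]
```

View pics/kept.png

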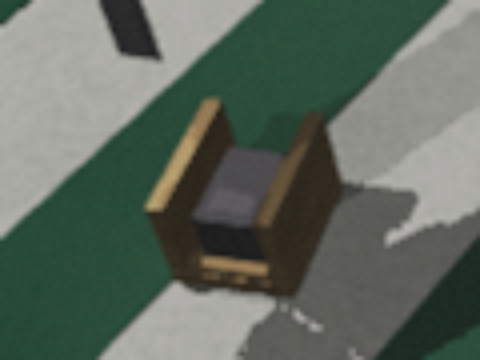

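The crop shows the cover sitting in the keeper between the boards at (240,195). Its top is at 47.5 mm, which matches the expected 48 mm. On to the keys, with the fingers shut.

```bash
python3 -c "
from h import *
s=np.load('s2.npz'); a,d=s['a'],s['d']; w=cloud('top',d); v,u=np.mgrid[0:420,0:560]
o=np.array([.5225,.1775]); y=np.radians(10.2); ex=np.array([np.cos(y),np.sin(y)]); ey=np.array([-ex[1],ex[0]])
for n,k in dict(round=(0,.088),bar=(0,-.088),square=(-.017,0),cross=(.017,0)).items():
    P=o+k[0]*ex+k[1]*ey; pc=proj('top',[[*P,.061]])[0]
    m=(np.hypot(u-pc[0],v-pc[1])<8)&(w[...,2]>.054)&(w[...,2]<.068); 
    print(n,'model',P.round(4),'seen',w[m].mean(0).round(4),m.sum())
seq((.51,-.10,.17,150),(.5,.12,.15,190),(.507,.2638,.1,190))"
```

```text
round model [0.5069 0.2641] seen [0.5073 0.2635 0.0605] 68
bar model [0.5381 0.0909] seen [0.5387 0.0911 0.0613] 33
square model [0.5058 0.1745] seen [0.5067 0.1747 0.0602] 69
cross model [0.5392 0.1805] seen [0.5393 0.1807 0.0604] 52
t 16.15 p [ 0.5412 -0.3373  0.1967] yaw 107.23 w 0.996 F [-1.  -0.1 -1. ] grip 0.0
[0.944 0.162 0.107] [-0.001 -0.    -0.238]
[0.475 0.742 0.08 ] [ 0.     0.    -0.222]
[-0.127  0.562  0.2  ] [0. 0. 0.]
```

Emit:
{"fn": "play_rows", "kwargs": {"plan": [[[0.2, 0.03, 0.03], [0, 0, -0.04], 1], [[0.4, 0.07, 0.06], [0, 0, -0.08], 1], [[0.6, 0.1, 0.1], [0, 0, -0.12], 1], [[0.8, 0.13, 0.1], [0, 0, -0.16], 1], [[0.94, 0.16, 0.1], [0, 0, -0.2], 1], [[0.94, 0.16, 0.1], [0, 0, -0.238], 1]]}}

```text
t: 16.75
eef_pos: [0.5085, -0.0939, 0.171]
orientation: [-0.003, 0.251, 0.968, 0.001]
ft_force: [0.5, -0.6, -0.9]
gripper_width: 0.528
grip_force: 0.0
```

Emit:
{"fn": "play_rows", "kwargs": {"plan": [[[0.1, 0.16, 0.02], [0, 0, -0.04], 1], [[0.2, 0.32, 0.04], [0, 0, -0.08], 1], [[0.3, 0.48, 0.06], [0, 0, -0.12], 1], [[0.4, 0.64, 0.08], [0, 0, -0.16], 1], [[0.475, 0.742, 0.08], [0, 0, -0.2], 1], [[0.475, 0.742, 0.08], [0, 0, -0.222], 1]]}}

```text
t: 17.35
eef_pos: [0.4977, 0.1246, 0.1507]
orientation: [-0.002, -0.094, 0.996, 0.001]
ft_force: [0.8, -1.2, 0.2]
gripper_width: 0.021
grip_force: 0.0
```

Emit:
{"fn": "play_rows", "kwargs": {"plan": [[[-0.03, 0.15, 0.05], [0, 0, 0], 1], [[-0.06, 0.3, 0.1], [0, 0, 0], 1], [[-0.1, 0.45, 0.15], [0, 0, 0], 1], [[-0.127, 0.55, 0.2], [0, 0, 0], 1], [[-0.127, 0.56, 0.2], [0, 0, 0], 1], [[-0.127, 0.56, 0.2], [0, 0, 0], 1], [[-0.127, 0.56, 0.2], [0, 0, 0], 1], [[-0.127, 0.56, 0.2], [0, 0, 0], 1]]}}

```text
t: 18.15
eef_pos: [0.5075, 0.26, 0.1022]
orientation: [-0.0, -0.086, 0.996, -0.001]
ft_force: [0.6, 0.1, 1.0]
gripper_width: 0.004
grip_force: 0.0
```

```bash
python3 -c "
from h import *
seq((.507,.2638,.066,190),(.507,.2638,.054,190))"
```

```text
t 18.15 p [0.5075 0.26   0.1022] yaw -170.09 w 0.004 F [0.6 0.1 1. ] grip 0.0
[-0.001  0.016  0.145] [-0.001 -0.    -0.   ]
[ 0.    -0.     0.048] [0. 0. 0.]
```

Emit:
{"fn": "play_rows", "kwargs": {"plan": [[[0, 0.012, 0.06], [0, 0, 0], 1], [[0, 0.012, 0.12], [0, 0, 0], 1], [[0, 0.012, 0.15], [0, 0, 0], 1], [[0, 0.012, 0.17], [0, 0, 0], 1], [[0, 0.012, 0.19], [0, 0, 0], 1], [[0, 0.012, 0.193], [0, 0, 0], 1], [[0, 0.012, 0.193], [0, 0, 0], 1]]}}

```text
t: 18.85
eef_pos: [0.5059, 0.2638, 0.0551]
orientation: [-0.001, -0.087, 0.996, -0.002]
ft_force: [-4.4, -3.4, 13.9]
gripper_width: 0.006
grip_force: 6.8
```

Fully down (bottomed at z = 0.055, 14 N). Letting it up, then the bar.

Emit:
{"fn": "play_rows", "kwargs": {"plan": [[[0, 0, -0.05], [0, 0, 0], 1], [[0, 0, -0.12], [0, 0, 0], 1], [[0, 0, -0.2], [0, 0, 0], 1], [[0, 0, -0.2], [0, 0, 0], 1], [[0, 0, -0.2], [0, 0, 0], 1]]}}

```text
t: 19.35
eef_pos: [0.5071, 0.2651, 0.1042]
orientation: [0.0, -0.087, 0.996, -0.0]
ft_force: [0.4, 0.4, -0.9]
gripper_width: 0.009
grip_force: 0.0
```

```bash
python3 -c "
from h import *
seq((.5385,.091,.104,190),(.5385,.091,.054,190))"
```

```text
t 19.35 p [0.5071 0.2651 0.1042] yaw -169.98 w 0.009 F [ 0.4  0.4 -0.9] grip 0.0
[-0.002 -0.708  0.001] [-0.  0.  0.]
[ 0.  -0.   0.2] [0. 0. 0.]
```

Emit:
{"fn": "play_rows", "kwargs": {"plan": [[[0, -0.15, 0], [0, 0, 0], 1], [[0, -0.3, 0], [0, 0, 0], 1], [[0, -0.45, 0], [0, 0, 0], 1], [[0, -0.6, 0], [0, 0, 0], 1], [[-0.001, -0.708, 0], [0, 0, 0], 1], [[-0.001, -0.708, 0], [0, 0, 0], 1], [[-0.001, -0.708, 0], [0, 0, 0], 1], [[-0.001, -0.708, 0], [0, 0, 0], 1]]}}

```text
t: 20.15
eef_pos: [0.5374, 0.0924, 0.1039]
orientation: [-0.0, -0.088, 0.996, 0.0]
ft_force: [-0.1, 0.2, 0.6]
gripper_width: 0.003
grip_force: 0.0
```

```bash
python3 -c "
from h import *
seq((.5385,.091,.054,190))"
```

```text
t 20.15 p [0.5374 0.0924 0.1039] yaw -169.85 w 0.003 F [-0.1  0.2  0.6] grip 0.0
[-0.004 -0.006  0.2  ] [ 0.    -0.     0.001]
```

Emit:
{"fn": "play_rows", "kwargs": {"plan": [[[-0.003, -0.003, 0.06], [0, 0, 0], 1], [[-0.003, -0.003, 0.12], [0, 0, 0], 1], [[-0.003, -0.003, 0.155], [0, 0, 0], 1], [[-0.003, -0.003, 0.18], [0, 0, 0], 1], [[-0.003, -0.003, 0.2], [0, 0, 0], 1], [[-0.003, -0.003, 0.2], [0, 0, 0], 1]]}}

```text
t: 20.75
eef_pos: [0.5375, 0.0903, 0.0552]
orientation: [-0.001, -0.088, 0.996, -0.001]
ft_force: [-5.4, -0.2, 11.5]
gripper_width: 0.006
grip_force: 6.2
```

Emit:
{"fn": "play_rows", "kwargs": {"plan": [[[0, 0, -0.05], [0, 0, 0], 1], [[0, 0, -0.12], [0, 0, 0], 1], [[0, 0, -0.2], [0, 0, 0], 1], [[0, 0, -0.2], [0, 0, 0], 1], [[0, 0, -0.2], [0, 0, 0], 1]]}}

```text
t: 21.25
eef_pos: [0.5391, 0.0899, 0.1043]
orientation: [0.0, -0.087, 0.996, -0.001]
ft_force: [-0.6, 0.3, -1.1]
gripper_width: 0.009
grip_force: 0.0
```

```bash
python3 -c "
from h import *
seq((.507,.2638,.104,190))"
```

```text
t 21.25 p [0.5391 0.0899 0.1043] yaw -169.98 w 0.009 F [-0.6  0.3 -1.1] grip 0.0
[0.005 0.707 0.   ] [-0.  0.  0.]
```

Bar pressed fully. Round again.

Emit:
{"fn": "play_rows", "kwargs": {"plan": [[[0, 0.15, 0], [0, 0, 0], 1], [[0, 0.3, 0], [0, 0, 0], 1], [[0, 0.45, 0], [0, 0, 0], 1], [[0, 0.6, 0], [0, 0, 0], 1], [[0.004, 0.705, 0], [0, 0, 0], 1], [[0.004, 0.705, 0], [0, 0, 0], 1], [[0.004, 0.705, 0], [0, 0, 0], 1], [[0.004, 0.705, 0], [0, 0, 0], 1]]}}

```text
t: 22.05
eef_pos: [0.5071, 0.2614, 0.1031]
orientation: [-0.001, -0.087, 0.996, -0.002]
ft_force: [-0.2, -0.5, -0.3]
gripper_width: 0.003
grip_force: 0.0
```

Emit:
{"fn": "play_rows", "kwargs": {"plan": [[[0, 0, 0.06], [0, 0, 0], 1], [[0, 0, 0.12], [0, 0, 0], 1], [[0, 0, 0.155], [0, 0, 0], 1], [[0, 0, 0.18], [0, 0, 0], 1], [[0, 0, 0.202], [0, 0, 0], 1], [[0, 0, 0.202], [0, 0, 0], 1]]}}

```text
t: 22.65
eef_pos: [0.5063, 0.262, 0.0551]
orientation: [-0.001, -0.087, 0.996, -0.003]
ft_force: [-4.3, -5.3, 19.2]
gripper_width: 0.007
grip_force: 8.9
```

Emit:
{"fn": "play_rows", "kwargs": {"plan": [[[0, 0, -0.05], [0, 0, 0], 1], [[0, 0, -0.12], [0, 0, 0], 1], [[0, 0, -0.2], [0, 0, 0], 1], [[0, 0, -0.2], [0, 0, 0], 1], [[0, 0, -0.2], [0, 0, 0], 1]]}}

```text
t: 23.15
eef_pos: [0.5073, 0.2636, 0.1035]
orientation: [0.0, -0.087, 0.996, -0.0]
ft_force: [0.7, -0.7, -0.7]
gripper_width: 0.01
grip_force: 0.0
```

```bash
python3 -c "
from h import *
seq((.5055,.1745,.104,190))"
```

```text
t 23.15 p [0.5073 0.2636 0.1035] yaw -169.97 w 0.01 F [ 0.7 -0.7 -0.7] grip 0.0
[ 0.069 -0.35  -0.002] [-0.  0.  0.]
```

Emit:
{"fn": "play_rows", "kwargs": {"plan": [[[0.02, -0.1, 0], [0, 0, 0], 1], [[0.04, -0.2, 0], [0, 0, 0], 1], [[0.06, -0.3, 0], [0, 0, 0], 1], [[0.07, -0.35, 0], [0, 0, 0], 1], [[0.07, -0.35, 0], [0, 0, 0], 1], [[0.07, -0.35, 0], [0, 0, 0], 1], [[0.07, -0.35, 0], [0, 0, 0], 1], [[0.07, -0.35, 0], [0, 0, 0], 1]]}}

```text
t: 23.95
eef_pos: [0.5049, 0.1758, 0.1037]
orientation: [-0.0, -0.088, 0.996, -0.0]
ft_force: [0.3, 0.9, 1.2]
gripper_width: 0.008
grip_force: 0.0
```

```bash
python3 -c "
from h import *
seq((.5052,.1745,.054,190))"
```

```text
t 23.95 p [0.5049 0.1758 0.1037] yaw -169.86 w 0.008 F [0.3 0.9 1.2] grip 0.0
[-0.    -0.005  0.199] [-0.    -0.     0.001]
```

Emit:
{"fn": "play_rows", "kwargs": {"plan": [[[0, -0.003, 0.06], [0, 0, 0], 1], [[0, -0.003, 0.12], [0, 0, 0], 1], [[0, -0.003, 0.155], [0, 0, 0], 1], [[0, -0.003, 0.18], [0, 0, 0], 1], [[0, -0.003, 0.2], [0, 0, 0], 1], [[0, -0.003, 0.2], [0, 0, 0], 1]]}}

```text
t: 24.55
eef_pos: [0.5047, 0.1741, 0.0551]
orientation: [-0.0, -0.088, 0.996, -0.001]
ft_force: [-4.0, -1.1, 13.1]
gripper_width: 0.006
grip_force: 6.4
```

Emit:
{"fn": "play_rows", "kwargs": {"plan": [[[0, 0, -0.05], [0, 0, 0], 1], [[0, 0, -0.12], [0, 0, 0], 1], [[0, 0, -0.25], [0, 0, 0], 1], [[0, 0, -0.4], [0, 0, 0], 1], [[0, 0, -0.55], [0, 0, 0], 1], [[0, 0, -0.55], [0, 0, 0], 1], [[0, 0, -0.55], [0, 0, 0], 1]]}}

```text
t: 25.25
eef_pos: [0.5058, 0.1735, 0.192]
orientation: [0.001, -0.087, 0.996, -0.001]
ft_force: [-0.3, 0.1, -0.4]
gripper_width: 0.006
grip_force: 0.0
```

```bash
python3 -c "
from h import *
a,d=camera('scene'); save('end.png',cv2.resize(a,(800,600)))"
```

```text
(no output)
```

View pics/end.png

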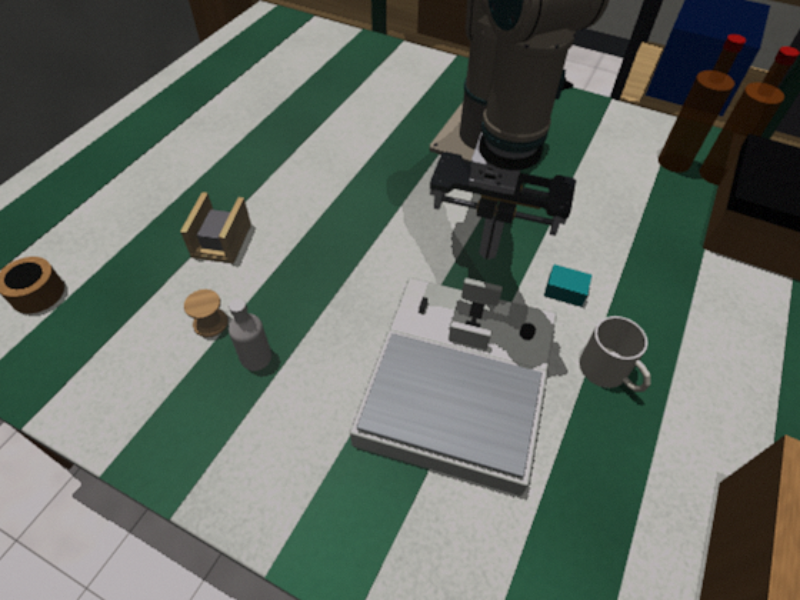

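The picture shows the cover in the keeper (217,228), the gripper clear above the deck (490,250), and the bottle, spool and mug still where they were. Handing in.

```bash
python3 -c "
from h import *
print(ctrl.job_done())"
```

```text
the job is handed in; nothing more can be done
None
```

The job is handed in at about 25 s of robot time; no verdict came back, but by my measurements the cover sits home in the keeper and I pressed round, bar, round and square fully in order, left the cross key alone, and moved no bystander.

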